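Stand the fallen sleeve back up in the queue lane

ROBOT

A 6-joint arm with a two-finger parallel gripper is mounted at the origin on a cart in front of the work surface, level with it; the furniture and walls round the work are solid. World frame = base frame: x ahead of the robot, y to its left, z up, the work surface at z = 0. Lengths are in m, angles in rad, forces in N, time in s.
With the tool pointing down it reaches from about 0.35 to 0.975 m from the base axis. Payload 7.1 kg.
Tool frame: the origin (TCP) lies on the centre line of the jaws, within the pads' length; the fingertips stand arm.tips_ahead ahead of it and the grasp point (between the pads) lies 8 mm behind it (arm.tips_ahead is the distance from the TCP to the fingertips, in m); z points along the fingers, y is the line along which they close (so a half turn about z gives the same grasp; the last joint's range is limited). The gripper opens to 88 mm and grips with 3 to 60 N. Pads are 20 mm wide; open, the fingers measure 115 mm over their backs; the gripper's body (75 mm by 178 mm) begins 61 mm behind the grasp point.
Start: joints at [1.264, 0.423, 1.63, -0, 1.089, -0.019], TCP at [0.177, 0.599, 0.205] pointing down, gripper open.
Joint ranges: [-3, 3], [-0.9, 2.11], [0.09, 2.58], [-1.31, 4.45], [0.11, 2.69], [-2.54, 2.54]. Speed limits (rad/s): [2.39, 2.39, 3.01, 3.14, 3.14, 3.14].

INTERFACE

Orientations are given as a unit quaternion [w, x, y, z].
In Python, from cell import arm, eyes, order, get_time, get_joints, get_joint_vel, get_joint_torque, get_tool_pos, get_ee_rot, get_contact_force, get_moment, get_grip_width, get_gripper_force gives the robot as it stands. The module is installed in compiled form; this text tells all that it offers. Calls block until the motion is done:
- arm.move_pose(position, orientation): joint-space move of the TCP to a pose.
- arm.move_linear(position, frame=None, rate=0.15, f_stop=None): straight line of the TCP; frame=None keeps the orientation; rate is the mean speed in m/s. With f_stop (N) it stops when the force on the tool has changed by that much, and returns True; else False.
- arm.goto_joints(angles): joint-space move.
- arm.move_gripper(opening, effort=None): finger opening in m; effort is the grip in N (None keeps the last); returns when the fingers have stopped.
- arm.sleep(seconds).
- arm.ik(position, orientation): joint angles nearest the present ones, or None.
- eyes.read_camera(name): name is "scene" or "top" or "wrist"; returns (picture, depth): 420x560x3 uint8, red, green, blue; 420x560 float32, m along the optical axis (not along the pixel's ray), 0 where there is no reading.
- eyes.get_calibration(name): a dict with "fx", "fy", "cx", "cy" (pixels), "dist" ([k1, k2, p1, p2, k3] as OpenCV has them; the pictures are not rectified), "eye" and "attitude" of the camera in the world; the wrist camera has in their place "mount" (4x4, takes a point from camera to tool coordinates, whose origin is the TCP and whose axes are the flange's). Camera axes: x right, y down, z forward; pixel columns grow to the right and rows downward; lengths in m; the calibration is good to about 2 mm. A picture is of the moment at which its call begins: read the wrist's pose just before it. get_calibration takes no time and is no camera call.
A pose or a line that the arm cannot do raises arm.Unreachable and nothing moves.
- order.job_done(): hands the job in; it is judged then, once.
Readings, each from a call of its own:
- get_time(): time.
- get_joints(): joint angles.
- get_joint_vel(): joint speeds.
- get_joint_torque(): joint torques, N m.
- get_tool_pos(): TCP position.
- get_ee_rot(): TCP orientation.
- get_contact_force(): force on the tool from outside, world axes, zero at the start.
- get_moment(): the same for the moment, N m.
- get_grip_width(): finger opening in m.
- get_gripper_force(): force on a finger pad.
Only numpy, scipy, OpenCV 4.12 (cv2) and the standard library are available. Lean on these libraries where they do the work, as an engineer would, in place of code of your own. Each camera call takes 0.05 s, during which the arm holds its last target. There are 200 camera calls.

TASK

One of the steel sleeves queueing in the low-railed lane has fallen over and lies between its neighbours. Stand it upright on the lane's floor again, either end up, and close it up gently against the row at the stop-plate end so that the two touch; leave the four standing sleeves where they stand and do not disturb the other parts on the bench.

Things in the scene. Friction and masses are not known exactly. Their poses are not given: they have to be found in the camera images.
- lane: fixed aluminium queue lane, 54 x 250 mm; origin under its centre on the worktop; y along the lane toward the steel stop plate, x across, z up. Floor 4 mm thick (sleeves stand at z = 4 mm). Side rails: inner faces at x = +-20 mm, 6 mm thick, tops at z = 13 mm. Stop plate at the +y end: inner face y = 117 mm, top z = 48 mm. The -y end is open.
- fallen: the fallen sleeve, lying along the lane between standing sleeves: plain steel tube with a weld bead round it, 35 mm diameter, 62 mm long; acts as a solid cylinder, about 0.16 kg; origin at the centre of one end face, z along its axis (both ends are alike)
- fallen_mid (a point): centre of the fallen sleeve, on its axis, 31 mm from either end
- row_far: sleeve standing first in the closed-up row, at the stop plate: like the fallen one (plain steel tube with a weld bead round it, 35 mm diameter, 62 mm long); origin at the centre of its foot, z up
- row_near: sleeve standing second in the closed-up row, the last one before the fallen sleeve: like the fallen one (plain steel tube with a weld bead round it, 35 mm diameter, 62 mm long); origin at the centre of its foot, z up
- open_near: sleeve standing beyond the fallen one, toward the open end; it stays apart: like the fallen one (plain steel tube with a weld bead round it, 35 mm diameter, 62 mm long); origin at the centre of its foot, z up
- open_far: sleeve standing nearest the open end of the lane: like the fallen one (plain steel tube with a weld bead round it, 35 mm diameter, 62 mm long); origin at the centre of its foot, z up
- row_near_mid (a point): centre of sleeve row_near, 31 mm above its foot
- bush: flanged brass bush, 42 mm diameter, 26 mm high, bystander on the worktop; origin under its centre
- ring: turned steel ring, 66 mm diameter, 20 mm high, bystander; origin under its centre
- key: T-handled chuck key lying flat, 72 x 68 x 12 mm, bystander; origin under its centre
- short_sleeve: short steel sleeve, 31 mm diameter, 26 mm high, bystander behind the lane; origin under its centre
There are look-alikes about, which are no part of the job. What is shaped like the open_far but purple is not meant.

How it is judged:
By the outcome, as a careful person would: the job done as asked, in the order asked, and still so for the second after the job is handed in, with the robot touching nothing.
It also fails if it takes over 64 s, if anything falls off the work surface, if the arm or the gripper's body presses on something with over 40 N, if the wrist force passes 120 N, or if a joint passes its speed limit or range.

## Working session

There is one attempt and no reset: what is moved stays moved. The work goes in short steps, each a Python script; the robot and the scene stay as the last script left them, time stands still between calls to the robot, and variables do not carry over. Pictures are saved under pics/ and viewed, at most 10 in all, crops included, and the job is handed in when it is done.

```bash
mkdir -p pics; ls; cat > h.py <<'E'
import numpy as np, cv2
from cell import *
def save(n,img): cv2.imwrite('pics/'+n+'.png',img[:,:,::-1])
E
python3 - <<'E'
from h import *
ims=[]
for n in ("top","scene"):
    p,d=eyes.read_camera(n); np.savez(n,p=p,d=d); ims.append(p); c=eyes.get_calibration(n); print(n,c, (d>0).mean())
    save(n,p)
print(eyes.get_calibration("wrist"),arm.tips_ahead,get_time(),get_ee_rot())
E
```

```text
pics
top {'fx': 459.9208728346211, 'fy': 459.9208728346211, 'cx': 279.896208737617, 'cy': 206.28631534855185, 'dist': array([-0.14651199,  0.        ,  0.        ,  0.        ,  0.        ]), 'eye': array([ 0.51624639, -0.01869358,  0.93235839]), 'attitude': array([-0.02885207,  0.71533678, -0.69616458,  0.0530634 ])} 0.9959736394557823
scene {'fx': 410.80509871821164, 'fy': 410.80509871821164, 'cx': 275.9598792510558, 'cy': 211.50944473660562, 'dist': array([-0.0534275,  0.       ,  0.       ,  0.       ,  0.       ]), 'eye': array([ 0.23741545, -0.47930728,  0.72899033]), 'attitude': array([-0.32756197,  0.87645884, -0.32817056,  0.12971945])} 0.9960289115646258
{'fx': 336.8479052229804, 'fy': 336.8479052229804, 'cx': 281.52116303797783, 'cy': 210.57808259258718, 'dist': array([-0.00311104,  0.        ,  0.        ,  0.        ,  0.        ]), 'mount': array([[-8.20646272e-04, -9.60589816e-01, -2.77968582e-01,
         7.62806559e-02],
       [ 9.99999662e-01, -8.00418444e-04, -1.86251947e-04,
         1.80885968e-04],
       [-4.35794561e-05, -2.77968641e-01,  9.60590148e-01,
        -1.79095036e-01],
       [ 0.00000000e+00,  0.00000000e+00,  0.00000000e+00,
         1.00000000e+00]])} 0.011 0.1 [-1.06304105e-04  1.43421813e-01  9.89661420e-01 -6.68313424e-04]
```

View pics/top.png

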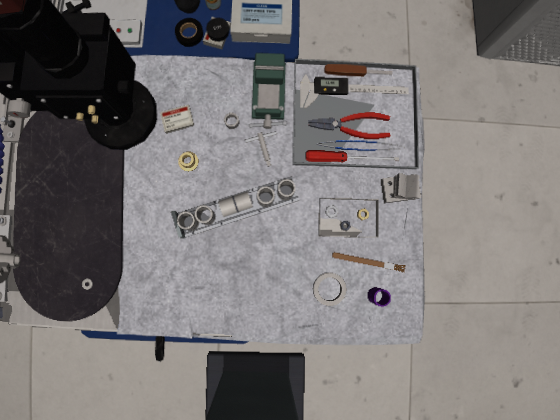

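View pics/scene.png

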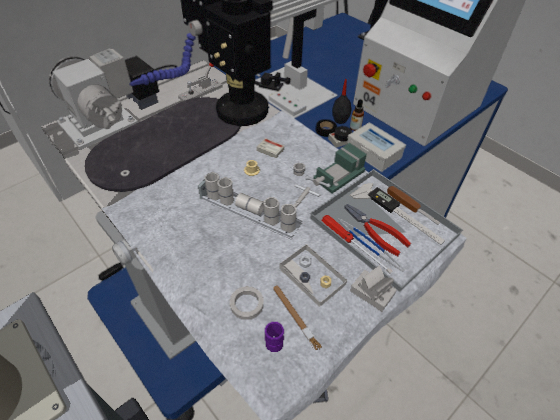

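Top view: the fallen sleeve lies at about (236,205), row sleeves at (186,220) and (204,214), open-end sleeves at (266,195) and (286,187), and the purple look-alike at (379,296). In the scene view the fallen one is at (249,205) and the stop plate at about (203,188).

```bash
cat >> h.py <<'E'
from scipy.spatial.transform import Rotation as R
def rot(q): return R.from_quat(np.r_[q[1:],q[0]]).as_matrix()
def quat(M):
    q=R.from_matrix(M).as_quat(); return np.r_[q[3],q[:3]]
def cam(n):
    c=eyes.get_calibration(n); K=np.array([[c['fx'],0,c['cx']],[0,c['fy'],c['cy']],[0,0,1]])
    if n=='wrist':
        T=np.eye(4); T[:3,:3]=rot(get_ee_rot()); T[:3,3]=get_tool_pos(); T=T@c['mount']; return K,c['dist'],T[:3,:3],T[:3,3]
    return K,c['dist'],rot(c['attitude']),np.array(c['eye'])
def rays(C,uv):
    K,D,Rm,e=C; n=cv2.undistortPoints(np.float64(uv).reshape(-1,1,2),K,D)[:,0]
    return np.c_[n,np.ones(len(n))]@Rm.T
def onplane(C,uv,z):
    r=rays(C,uv); return C[3]+r*((z-C[3][2])/r[:,2])[:,None]
def cloud(C,d):
    v,u=np.indices(d.shape); r=rays(C,np.c_[u.ravel(),v.ravel()]); return (C[3]+r*d.ravel()[:,None]).reshape(*d.shape,3)
def proj(C,P):
    K,D,Rm,e=C; return cv2.projectPoints(np.float64(P).reshape(-1,1,3),cv2.Rodrigues(Rm.T)[0],-Rm.T@e,K,D)[0][:,0]
def down(yaw): # tool z down, tool y (closing) at angle yaw in world
    y=np.array([np.cos(yaw),np.sin(yaw),0]); z=np.array([0,0,-1.]); return quat(np.c_[np.cross(y,z),y,z])
E
python3 - <<'E'
from h import *
C=cam('top')
for nm,uv,z in [('stop end',(178,223),.03),('row far',(186,220),.066),('near',(204,214),.066),('fallen',(236,205),.03),('on',(266,195),.066),('of',(286,187),.066),('openend',(297,195),.01),('key',(262,147),0),('bush',(188,160),0),('ring',(329,290),0),('short',(232,121),0)]:
    print(nm,onplane(C,[uv],z).round(3))
d=np.load('top.npz')['d']; P=cloud(C,d)
for uv in [(236,205),(230,240),(204,214),(186,213),(379,300)]: print(uv,P[uv[1],uv[0]].round(3))
d=np.load('scene.npz')['d']; P=cloud(cam('scene'),d)
for uv in [(249,203),(230,250)]: print(uv,P[uv[1],uv[0]].round(3))
E
```

```text
stop end [[0.583 0.151 0.03 ]]
row far [[0.586 0.13  0.066]]
near [[0.599 0.096 0.066]]
fallen [[0.622 0.038 0.03 ]]
on [[ 0.638 -0.02   0.066]]
of [[ 0.655 -0.058  0.066]]
openend [[ 0.648 -0.083  0.01 ]]
key [[ 0.748 -0.009  0.   ]]
bush [[0.716 0.143 0.   ]]
ring [[ 0.458 -0.153  0.   ]]
short [[0.802 0.055 0.   ]]
(236, 205) [0.621 0.038 0.037]
(230, 240) [0.554 0.05  0.003]
(204, 214) [0.604 0.104 0.005]
(186, 213) [0.6   0.13  0.065]
(379, 300) [ 0.439 -0.255  0.003]
(249, 203) [0.617 0.033 0.033]
(230, 250) [ 0.516 -0.025  0.003]
```

Candidates: fallen sleeve, top (236,205). Standing sleeves are at (186,220), (204,214), (266,195) and (286,187), the purple one is at (379,296), and the short sleeve is at (232,121). I choose the lying one at (236,205) and will confirm it with a wrist close-up.

```bash
python3 - <<'E'
from h import *
yaw=np.radians(20)
uy=np.array([-np.sin(yaw),np.cos(yaw),0])
f=np.array([.622,.038,.0])
for i,o in enumerate((-.03,.04)):
    arm.move_pose(f+uy*o+[0,0,.20],down(yaw))
    C=cam('wrist'); p,d=eyes.read_camera('wrist'); np.savez(f'w{i}',p=p,d=d,R=C[2],e=C[3]); save(f'w{i}',p)
    print(C[3],get_tool_pos(),get_time(),get_joints())
E
```

```text
[0.60605295 0.08245792 0.37911589] [0.63223942 0.01068119 0.20000907] 2.7833 [-1.96546109e-03  4.39071510e-01  1.61674602e+00  8.21947027e-05
  1.08576797e+00 -3.52326918e-01]
[0.58165266 0.14889246 0.37923664] [0.60838253 0.07624813 0.20016368] 3.2167 [ 1.05432158e-01  4.10898265e-01  1.66127677e+00 -3.46858343e-04
  1.06899606e+00 -2.45194822e-01]
```

View pics/w0.png

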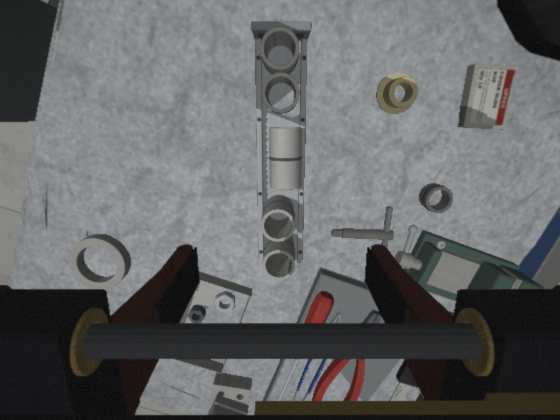

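View pics/w1.png

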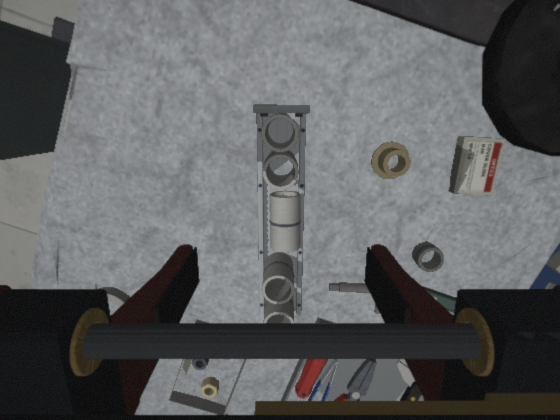

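Wrist view 0 shows the stop plate at (281,27) and row sleeves at (281,48) and (282,92). The fallen sleeve is at (286,157) with its bead at (286,158), and the open-end sleeves are at (279,222) and (278,263). View 1 has the fallen one at about (286,222). The choice is confirmed, since it is the only lying tube in the lane.

```bash
cat > meas.py <<'E'
from h import *
from scipy.optimize import least_squares
def circ(q):
    s=least_squares(lambda c:np.hypot(*(q-c[:2]).T)-c[2],[*q.mean(0),.017],loss='soft_l1',f_scale=.001); return s.x
def tri(Ca,a,Cb,b):
    ra=rays(Ca,[a])[0]; rb=rays(Cb,[b])[0]; s=np.linalg.lstsq(np.c_[ra,-rb],Cb[3]-Ca[3],rcond=None)[0]
    pa,pb=Ca[3]+ra*s[0],Cb[3]+rb*s[1]; return (pa+pb)/2,np.linalg.norm(pa-pb)
def load(n):
    w=np.load(n); K,D,_,_=cam('wrist'); return w['p'],w['d'],(K,D,w['R'],w['e'])
E
python3 - <<'E'
from meas import *
fs=[]
for i in range(2):
    p,d,C=load(f'w{i}.npz'); P=cloud(C,d)
    strip=np.zeros(d.shape,bool); strip[20:300,245:320]=1
    z=P[...,2]
    print('view',i,'bench z',np.median(z[60:200,200:240]))
    m=(strip&(z>.059)&(z<.072)).astype(np.uint8)
    n,l=cv2.connectedComponents(m)
    for k in range(1,n):
        q=P[l==k]
        if len(q)>40: c=circ(q[:,:2]); print(' rim',c.round(4),'z',np.median(q[:,2]).round(4),len(q),proj(C,[[c[0],c[1],.066]]).round(0))
    hsv=cv2.cvtColor(p,cv2.COLOR_RGB2HSV)
    m=(strip&(z>.028)&(z<.045)&(hsv[...,2]>120)).astype(np.uint8)
    n,l,st,_=cv2.connectedComponentsWithStats(cv2.morphologyEx(m,cv2.MORPH_CLOSE,np.ones((5,5))))
    k=1+st[1:,4].argmax(); q=P[(l==k)&(m>0)]
    cn=np.argwhere(l==k)[:,::-1]; r=cv2.minAreaRect(cn.astype(np.float32)); print(' fallen rect',r)
    top=q[q[:,2]>np.percentile(q[:,2],60)]
    mu=top.mean(0); v=np.linalg.svd(top-mu)[2][0]; v*=np.sign(v[1]); s=(q-mu)@v
    print(' fallen topz',np.percentile(q[:,2],97),'dir',np.degrees(np.arctan2(v[1],v[0])),v[2],'mid',(mu+v*(np.percentile(s,1)+np.percentile(s,99))/2).round(4),'len',np.ptp(np.percentile(s,[1,99])))
    fs.append((C,r[0]))
    m=strip&(z>.0105)&(z<.0155); q=P[m]; mu=q[:,:2].mean(0); v=np.linalg.svd(q[:,:2]-mu,full_matrices=False)[2][0]; v*=np.sign(v[1])
    nx=(q[:,:2]-mu)@[v[1],-v[0]]; print(' rails dir',np.degrees(np.arctan2(v[1],v[0])),np.histogram(nx,bins=np.arange(-.032,.034,.004)),mu)
print('tri fallen',tri(*fs[0],*fs[1]))
E
```

```text
view 0 bench z 0.0015679176094459402
 rim [0.5861 0.1316 0.0151] z 0.065 577 [[279.  48.]]
 rim [0.5989 0.0985 0.0151] z 0.0651 479 [[280.  92.]]
 rim [ 0.6383 -0.0175  0.0151] z 0.0649 433 [[278. 225.]]
 rim [ 0.6535 -0.057   0.0152] z 0.0647 420 [[278. 264.]]
 fallen rect ((282.3907775878906, 158.44349670410156), (61.258155822753906, 24.229969024658203), 89.04515838623047)
 fallen topz 0.03773343899650067 dir 110.26973952097428 -0.0024218407673367802 mid [0.6247 0.0419 0.0368] len 0.06081199342487345
 rails dir 110.84247656759996 (array([  0, 324, 697, 152,   7,  27,  27,  18,  18,  16,  11,   9,  72,
       582, 437,   3]), array([-0.032, -0.028, -0.024, -0.02 , -0.016, -0.012, -0.008, -0.004,
        0.   ,  0.004,  0.008,  0.012,  0.016,  0.02 ,  0.024,  0.028,
        0.032])) [0.61924875 0.04210107]
view 1 bench z 0.0023954443095141886
 rim [0.5859 0.1321 0.0151] z 0.0651 434 [[279. 133.]]
 rim [0.5987 0.099  0.0151] z 0.0651 424 [[280. 172.]]
 rim [ 0.638 -0.017  0.015] z 0.0646 355 [[277. 289.]]
 fallen rect ((281.9999694824219, 224.0), (53.99999237060547, 21.999996185302734), 90.0)
 fallen topz 0.037675535855504504 dir 110.75496560751331 -0.002725152994716205 mid [0.6245 0.0416 0.0368] len 0.059913904881148755
 rails dir 109.83538030091074 (array([  0, 193, 626, 102,   8,  14,  24,  15,  12,  10,  11,  14,   8,
       436, 422,   0]), array([-0.032, -0.028, -0.024, -0.02 , -0.016, -0.012, -0.008, -0.004,
        0.   ,  0.004,  0.008,  0.012,  0.016,  0.02 ,  0.024,  0.028,
        0.032])) [0.61439459 0.05431924]
tri fallen (array([0.62200748, 0.04090492, 0.03329944]), np.float64(0.0003215623717691824))
```

```bash
python3 - <<'E'
from h import *
a=np.radians(110.3); uy=np.array([np.cos(a),np.sin(a),0]); yaw=a-np.pi/2
g=np.array([.6235,.0415,0])+uy*.017
arm.move_pose(g+[0,0,.12],down(yaw))
arm.move_gripper(.06,10)
print(arm.move_linear(g+[0,0,.028],rate=.08,f_stop=8),get_tool_pos(),get_contact_force())
arm.move_gripper(.02,10)
print(get_grip_width(),get_gripper_force(),get_contact_force())
arm.move_linear(g+[0,0,.066],rate=.04)
print(get_grip_width(),get_gripper_force(),get_contact_force(),get_moment(),get_time())
p,d=eyes.read_camera('wrist'); save('lift',p)
E
```

```text
False [0.61806443 0.057481   0.02859251] [ 0.30715522 -0.70732399 -0.49909009]
0.019738534359935382 0.0 [ 0.19522472  0.37145806 -0.37999248]
0.019787026168506198 0.0 [-0.16430057 -0.46567031 -0.2449734 ] [-0.12271853  0.01316412  0.0164382 ] 7.45
```

View pics/lift.png

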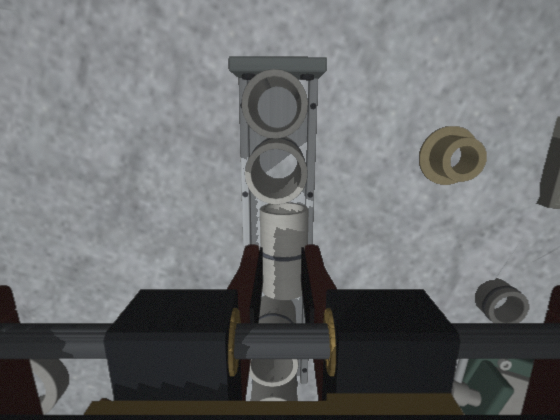

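The jaws closed to 20 mm with no force, so the sleeve was missed. It is still lying in the lane with its row end at (283,207) and bead at (283,258). I'll back off and check the fingertip height and sleeve position.

```bash
python3 - <<'E'
from meas import *
C=cam('wrist'); p,d=eyes.read_camera('wrist'); P=cloud(C,d)
T=get_tool_pos(); Rm=rot(get_ee_rot())
print('tool',T,Rm.round(3))
Q=(P-T)@Rm  # tool coords
m=(np.abs(Q[...,0])<.03)&(np.abs(Q[...,1])<.035)&(np.abs(Q[...,1])>.006)&(Q[...,2]<.02)&(Q[...,2]>-.09)&(d>0)
q=Q[m]; print('finger pts',len(q),'max ahead',np.percentile(q[:,2],[50,90,99,100]),'x',np.percentile(q[:,0],[1,50,99]),'y',np.percentile(q[:,1],[1,99]))
for v in range(200,320,8): print(v,*[str(P[v,u].round(3))+str(Q[v,u].round(3)) for u in (254,283,309)])
print(proj(C,[T,T+Rm[:,2]*.011,T-Rm[:,2]*.008]))
E
```

```text
tool [0.61734181 0.05742438 0.06564669] [[-0.347  0.938 -0.001]
 [ 0.938  0.347 -0.   ]
 [ 0.    -0.001 -1.   ]]
finger pts 3891 max ahead [-0.05608662 -0.02746987 -0.01791001  0.00126397] x [-0.00953721  0.01129395  0.01223511] y [-0.01956046  0.01953516]
200 [0.593 0.064 0.002][ 0.014 -0.02   0.063] [0.608 0.086 0.065][0.03  0.001 0.001] [0.63  0.08  0.012][0.017 0.02  0.053]
208 [0.595 0.059 0.004][ 0.009 -0.02   0.062] [0.615 0.067 0.006][0.009 0.001 0.059] [0.632 0.075 0.012][0.011 0.02  0.053]
216 [0.597 0.052 0.003][ 0.002 -0.021  0.063] [0.614 0.07  0.037][0.013 0.001 0.028] [0.634 0.069 0.012][0.005 0.02  0.053]
224 [0.599 0.047 0.004][-0.004 -0.021  0.061] [0.616 0.064 0.036][0.007 0.001 0.029] [0.636 0.063 0.012][-0.001  0.02   0.053]
232 [0.601 0.041 0.004][-0.01  -0.021  0.062] [0.618 0.059 0.037][0.002 0.001 0.029] [0.639 0.058 0.012][-0.007  0.02   0.053]
240 [0.603 0.035 0.004][-0.017 -0.021  0.061] [0.62  0.054 0.036][-0.004  0.001  0.029] [0.641 0.052 0.013][-0.013  0.02   0.053]
248 [0.6   0.064 0.088][ 0.012 -0.014 -0.023] [0.621 0.049 0.038][-0.009  0.001  0.028]
[... 476 characters left out ...]
4] [0.63  0.027 0.037][-0.033  0.001  0.029] [0.625 0.071 0.119][ 0.01   0.011 -0.053]
288 [0.604 0.064 0.126][ 0.011 -0.011 -0.061] [0.632 0.021 0.037][-0.039  0.001  0.028] [0.624 0.071 0.126][ 0.01   0.011 -0.06 ]
296 [0.604 0.063 0.132][ 0.01  -0.01  -0.066] [0.634 0.016 0.038][-0.045  0.001  0.027] [0.624 0.071 0.132][ 0.01   0.01  -0.066]
304 [0.605 0.063 0.137][ 0.01  -0.01  -0.071] [ 0.64  -0.002  0.018][-0.063  0.001  0.048] [0.623 0.07  0.137][ 0.01   0.01  -0.071]
312 [0.605 0.061 0.138][ 0.007 -0.01  -0.072] [ 0.64  -0.001  0.03 ][-0.063  0.001  0.036] [0.624 0.067 0.137][ 0.007  0.01  -0.072]
[[281.54445811 251.70638567]
 [281.541769   244.52432754]
 [281.54660602 257.44304227]]
```

```bash
python3 - <<'E'
from meas import *
T=get_tool_pos(); Rm=rot(get_ee_rot())
for n in ('scene','top'):
    C=cam(n); p,d=eyes.read_camera(n); P=cloud(C,d); Q=(P-T)@Rm
    m=(np.abs(Q[...,0])<.03)&(np.abs(Q[...,1])<.05)&(Q[...,2]<.02)&(Q[...,2]>-.1)&(d>0)
    print(n,m.sum(),np.histogram(Q[m][:,2],bins=np.arange(-.1,.021,.01)))
    if n=='scene':
        u,v=proj(C,[T])[0].astype(int); save('tips',cv2.resize(p[v-70:v+50,u-80:u+80],None,fx=5,fy=5,interpolation=2)); print(u,v,proj(C,[T+Rm[:,2]*.011,T-Rm[:,2]*.018]))
E
```

```text
scene 287 (array([ 3,  1, 14, 27, 41, 46, 62, 58, 12,  0, 14,  9]), array([-1.00000000e-01, -9.00000000e-02, -8.00000000e-02, -7.00000000e-02,
       -6.00000000e-02, -5.00000000e-02, -4.00000000e-02, -3.00000000e-02,
       -2.00000000e-02, -1.00000000e-02, -5.55111512e-17,  1.00000000e-02,
        2.00000000e-02]))
241 187 [[242.04878244 190.66441457]
 [241.41436202 181.59490341]]
top 0 (array([0, 0, 0, 0, 0, 0, 0, 0, 0, 0, 0, 0]), array([-1.00000000e-01, -9.00000000e-02, -8.00000000e-02, -7.00000000e-02,
       -6.00000000e-02, -5.00000000e-02, -4.00000000e-02, -3.00000000e-02,
       -2.00000000e-02, -1.00000000e-02, -5.55111512e-17,  1.00000000e-02,
        2.00000000e-02]))
```

View pics/tips.png

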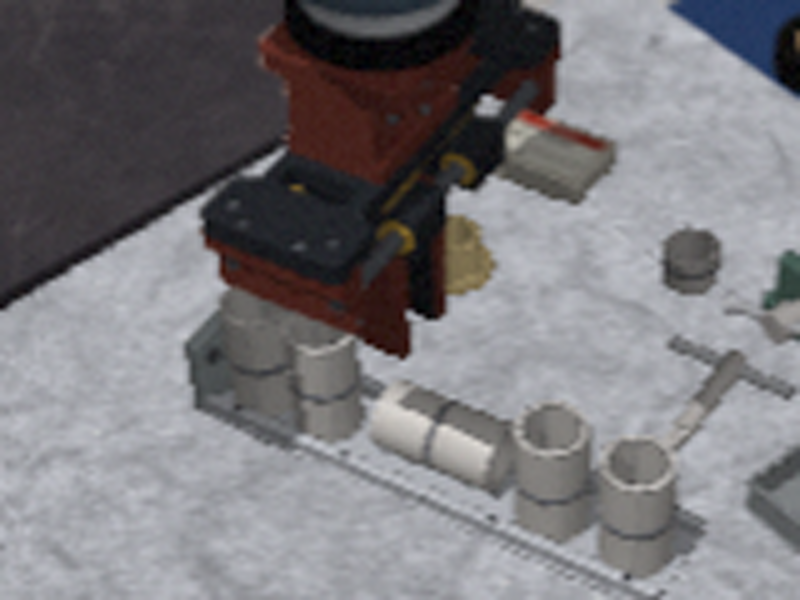

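The picture and depth show the fingertips ending about 16–18 mm behind the reported TCP, which explains the miss: they closed above the sleeve. The tip is at crop (400,355). I'll go lower under guard, grip lightly near the row-side end, and lift so gravity swings the sleeve upright.

```bash
python3 - <<'E'
from h import *
a=np.radians(110.3); uy=np.array([np.cos(a),np.sin(a),0]); yaw=a-np.pi/2
g=np.array([.6235,.0415,0])+uy*.024
arm.move_gripper(.06,5)
arm.move_linear(g+[0,0,.05],rate=.1)
for z in (.002,):
    print(arm.move_linear(g+[0,0,z],rate=.04,f_stop=5),get_tool_pos(),get_contact_force())
    arm.move_gripper(.02,5)
    print(z,get_grip_width(),get_gripper_force(),get_contact_force(),get_time())
p,d=eyes.read_camera('wrist'); save('grip',p)
E
```

```text
False [0.61540547 0.06401026 0.00228432] [-0.1097692  -0.35730902 -0.48796652]
0.002 0.03349527162613408 4.977949156891555 [0.40897576 0.49159058 0.35206063] 10.6417
```

```bash
python3 - <<'E'
from h import *
arm.move_gripper(.05)
t=np.array(get_tool_pos())
for z in (-.001,-.004):
    t[2]=z
    print(arm.move_linear(t,rate=.02,f_stop=4),get_tool_pos(),get_contact_force())
    arm.move_gripper(.02,5)
    print(z,get_grip_width(),get_gripper_force(),get_contact_force(),get_time())
    if z>-.003: arm.move_gripper(.045)
p,d=eyes.read_camera('wrist'); save('grip2',p)
C=cam('wrist');P=(cloud(C,d)-get_tool_pos())@rot(get_ee_rot())
q=P[(np.abs(P[...,1])<.09)&(np.abs(P[...,0])<.06)&(d>0)&(P[...,2]<-.03)]
h=np.histogram(q[:,2],bins=np.arange(-.15,-.029,.004)); print(h[0],h[1].round(3))
m=(q[:,2]>-.082)&(np.abs(q[:,1])>.035);print(np.percentile(q[m],[0,5,50,95,100],axis=0) if m.any() else None)
E
```

```text
False [ 0.6149216   0.06401475 -0.00123513] [-0.03991933 -0.24486223 -0.4012574 ]
-0.001 0.03360739077251549 4.995045749237761 [ 0.75899035 -0.17726593  0.71090705] 11.875
False [ 0.61502838  0.06398531 -0.00419024] [ 0.67369172 -0.61364327  0.0633509 ]
-0.004 0.03365701641380728 4.993668602546677 [0.70461788 0.01424926 0.18980494] 12.9333
[    0     0     0     0  2504  1161  5478 17802  8783  7517  3628  3622
  2580   418   207   138   239   269   340   679  3470   929   888   790
   693   610   566  3563  1604   892] [-0.15  -0.146 -0.142 -0.138 -0.134 -0.13  -0.126 -0.122 -0.118 -0.114
 -0.11  -0.106 -0.102 -0.098 -0.094 -0.09  -0.086 -0.082 -0.078 -0.074
 -0.07  -0.066 -0.062 -0.058 -0.054 -0.05  -0.046 -0.042 -0.038 -0.034
 -0.03 ]
None
```

View pics/grip2.png

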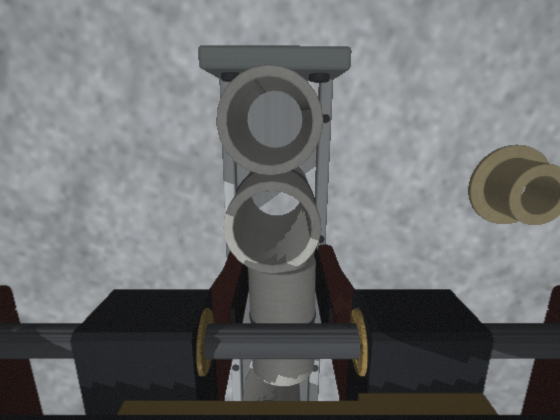

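Grip holds: the width is steady at 33.6 mm with 5 N. The fingers straddle the fallen sleeve at (283,300), and row_near at (275,225) is untouched. Now a light-grip lift.

```bash
python3 - <<'E'
from h import *
a=np.radians(110.3); uy=np.array([np.cos(a),np.sin(a),0])
t=np.array(get_tool_pos())
arm.move_gripper(.02,4)
for dz,dy in ((.015,-.002),(.03,-.006),(.045,-.010)):
    arm.move_linear(t+uy*dy+[0,0,dz],rate=.04)
    print(get_grip_width(),get_gripper_force(),get_contact_force(),get_moment(),get_time())
C=cam('wrist');p,d=eyes.read_camera('wrist'); save('lift2w',p)
S=cam('scene');p,d=eyes.read_camera('scene')
u,v=proj(S,[get_tool_pos()])[0].astype(int); save('lift2',cv2.resize(p[v-50:v+50,u-60:u+60],None,fx=6,fy=6,interpolation=2))
E
```

```text
0.03360631867756654 4.002487357211066 [-0.08514007  1.83366617 -0.05384752] [ 0.13121155 -0.05010165  0.01637233] 13.725
0.03351403626281798 3.9993899781256914 [-0.56266336  0.11230139 -1.65182471] [-0.0056785   0.05875611  0.02672873] 14.2667
0.03367040925462771 3.999357777647674 [-0.04954936 -0.02461739 -0.85631485] [-0.05544411  0.10606393  0.0294113 ] 14.8083
```

View pics/lift2.png

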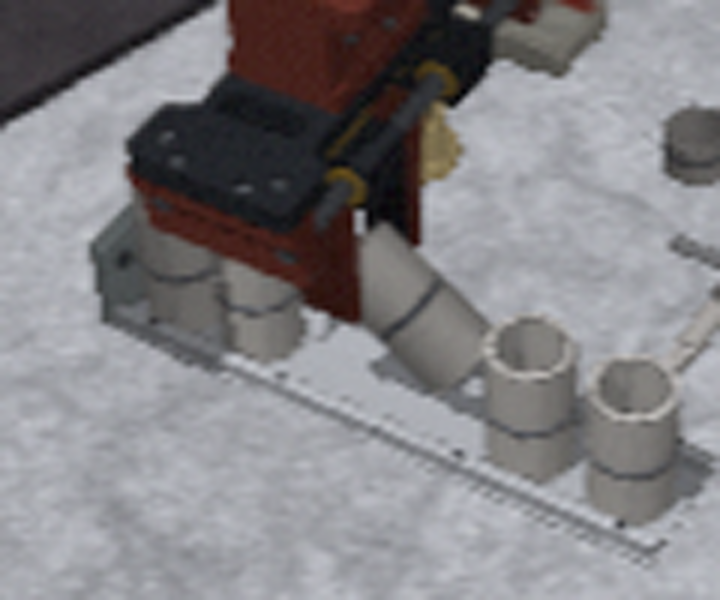

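The sleeve hangs by its row end at crop (375,240), its foot swung down to about (450,370), partly upright (bead at (410,310)). I'll raise it clear of its neighbours, loosen slightly, and measure its tilt with a cylinder fit to the depth points.

```bash
cat > tilt.py <<'E'
from meas import *
A=np.radians(110.3); UY=np.array([np.cos(A),np.sin(A),0]); UX=np.array([np.sin(A),-np.cos(A),0]); UZ=np.array([0,0,1.])
def tilt(n=('scene','wrist'),piv=None):
    """fit cylinder: returns angle from horizontal of the axis (row end up), and extents along the axis rel. to finger contact"""
    T=np.array(get_tool_pos()); c=T-rot(get_ee_rot())[:,2]*.022 if piv is None else piv
    L=[]
    for k in n:
        C=cam(k); p,d=eyes.read_camera(k); P=cloud(C,d)-c; Q=np.stack([P@UY,P@UX,P[...,2]],-1)
        hsv=cv2.cvtColor(p,cv2.COLOR_RGB2HSV)
        m=(d>0)&(np.abs(Q[...,1])<.019)&(np.linalg.norm(Q,axis=-1)<.062)&(Q[...,0]<.02)&(hsv[...,1]<70)&(hsv[...,2]>60)
        q=Q[m]; q=q[(q[:,2]+c[2]>.016)]; L.append(q)
    q=np.vstack(L)
    def f(v):
        ax=np.array([np.cos(v[0]),0,np.sin(v[0])]); r=q-[0,v[1],0]-np.array([-np.sin(v[0]),0,np.cos(v[0])])*v[2]
        return np.linalg.norm(r-np.outer(r@ax,ax),axis=1)-.0175
    b=min((least_squares(f,[np.radians(t0),0,0],loss='soft_l1',f_scale=.002) for t0 in (0,30,60,90)),key=lambda s:s.cost)
    v=b.x; ax=np.array([np.cos(v[0]),0,np.sin(v[0])]); s=q@ax
    print('tilt deg',np.degrees(v[0]).round(1),'off',v[1:].round(4),'ext',np.percentile(s,[1,99]).round(4),[len(x) for x in L],'rms',np.sqrt(np.median(b.fun**2)).round(4))
    return v
E
python3 - <<'E'
from tilt import *
tilt(('scene',))
t=np.array(get_tool_pos()); arm.move_linear(t+[0,0,.07],rate=.06)
tilt(('scene',)); tilt(('wrist',))
arm.move_gripper(.02,3); arm.sleep(.3)
tilt(('scene',)); print(get_grip_width(),get_gripper_force(),get_contact_force(),get_tool_pos(),get_time())
E
```

```text
tilt deg 37.9 off [-0.0007  0.001 ] ext [-0.0526  0.0077] [373] rms 0.0007
tilt deg 37.1 off [-0.0006  0.0007] ext [-0.0538  0.007 ] [406] rms 0.0009
tilt deg 34.4 off [-0.0001  0.0039] ext [-0.0494  0.009 ] [4966] rms 0.0023
tilt deg 73.1 off [-0.0012  0.0001] ext [-0.0532  0.0085] [380] rms 0.0009
0.033375855547198914 2.9985299688996747 [ 0.23408184  0.06262915 -2.13222119] [0.618488   0.05461723 0.11087064] 16.9417
```

Gravity swung it to 73°. I'll firm the grip, lean the tool the remaining 17° and re-measure.

```bash
python3 - <<'E'
from tilt import *
arm.move_gripper(.02,8)
v=tilt(('scene',))
T=np.array(get_tool_pos()); M=rot(get_ee_rot()); c=T-M[:,2]*.022
phi=np.pi/2-v[0]
M2=R.from_rotvec(UX*phi).as_matrix()@M
rn=np.array([.5988,.0988,0]); dx=(c-rn)@UX; print('lateral',dx,'phi',np.degrees(phi))
s=np.sqrt(.035**2-dx**2)+.006
c2=rn+UX*dx-UY*s; c2[2]=.13
arm.move_linear(c2+M2[:,2]*.022,frame=quat(M2),rate=.06)
tilt(('scene',)); tilt(('wrist',))
print(get_grip_width(),get_gripper_force(),get_tool_pos(),get_time())
E
```

```text
tilt deg 73.6 off [-0.0009  0.0002] ext [-0.0541  0.0087] [375] rms 0.0009
lateral 0.0030812075822642 phi 16.388521982494996
tilt deg 88.6 off [-0.0008  0.0002] ext [-0.0541  0.0076] [275] rms 0.0007
tilt deg 93.0 off [-0.0009  0.0008] ext [-0.0512  0.0204] [1843] rms 0.0025
0.03321700989294549 7.998688628867967 [0.61345278 0.06759644 0.10889502] 17.7417
```

```bash
python3 - <<'E'
from tilt import *
rn=np.array([.5988,.0988,0])
for i in range(2):
    p,d,C=load(f'w{i}.npz'); P=cloud(C,d)-rn; s=P@UY; x=P@UX; z=P[...,2]
    for a,b in ((-.07,-.045),(-.045,-.02),(-.02,.0)):
        m=(s>a)&(s<b)&(np.abs(x)<.034)&(z>.0095)&(z<.017)
        for sd in (-1,1):
            q=x[m&(x*sd>.015)]; print(i,a,sd,np.percentile(q,[5,50,95]).round(4),len(q),end=' ')
        print()
E
```

```text
0 -0.07 -1 [-0.0256 -0.0231 -0.0202] 135 0 -0.07 1 [0.0221 0.0241 0.0253] 78 
0 -0.045 -1 [-0.0258 -0.0229 -0.0206] 130 0 -0.045 1 [0.0206 0.0237 0.0259] 109 
0 -0.02 -1 [-0.0255 -0.0228 -0.0201] 120 0 -0.02 1 [0.0205 0.0231 0.0257] 120 
1 -0.07 -1 [-0.0259 -0.0233 -0.0203] 113 1 -0.07 1 [0.022  0.0242 0.0256] 77 
1 -0.045 -1 [-0.0253 -0.0229 -0.0206] 110 1 -0.045 1 [0.0161 0.023  0.0252] 102 
1 -0.02 -1 [-0.0256 -0.0226 -0.0202] 96 1 -0.02 1 [0.0204 0.0231 0.026 ] 108
```

```bash
python3 - <<'E'
from tilt import *
rn=np.array([.5988,.0988,0])
M=rot(get_ee_rot()); o=M[:,2]*.022
c=rn+UX*.0007-UY*.041
arm.move_linear(c+[0,0,.075]+o,rate=.06)
arm.sleep(.2); print(get_contact_force())
print(arm.move_linear(c+[0,0,.050]+o,rate=.02,f_stop=3),(np.array(get_tool_pos())-o),get_contact_force(),get_moment())
tilt(('scene',)); print(get_grip_width(),get_time())
E
```

```text
[ 0.17717708 -0.43323255 -1.40033576]
True [0.61362363 0.06046327 0.05727165] [ 1.06769001 -0.36603956  2.0209761 ] [-0.15124131 -0.13073992 -0.03699071]
tilt deg 88.8 off [-0.0005  0.0004] ext [-0.041   0.0079] [145] rms 0.0006
0.0332434299105052 19.9083
```

```bash
python3 - <<'E'
from tilt import *
T=np.array(get_tool_pos()); arm.move_linear(T+[0,0,.0006],rate=.01); arm.sleep(.2); T=np.array(get_tool_pos()); print(get_contact_force())
r=arm.move_linear(T+UY*.010,rate=.008,f_stop=1.8)
t=np.array(get_tool_pos()); print(r,'moved',(t-T)@UY,get_contact_force()@UY,get_contact_force())
print(arm.move_linear(t-[0,0,.002],rate=.01,f_stop=2.5),(np.array(get_tool_pos())-t)[2],get_contact_force(),get_moment())
tilt(('scene',)); print(get_time())
E
```

```text
[-0.66210855  0.28752895 -0.98652611]
True moved 0.009330672659135 -1.5037020017567255 [ 1.19038798 -1.16294577  3.16462043]
True -0.0004991465095239428 [ 0.6630618  -1.50748152  3.79573252] [-0.18683172  0.04334318  0.06123522]
tilt deg 90.4 off [-0.0015  0.0003] ext [-0.0403  0.0095] [159] rms 0.0007
21.8
```

```bash
cat > look.py <<'E'
from tilt import *
def look(name,off=-.02,z=.20):
    f=np.array([.622,.038,0])
    arm.move_pose(f+UY*off+[0,0,z],down(A-np.pi/2)); arm.sleep(.2)
    C=cam('wrist'); p,d=eyes.read_camera('wrist'); P=cloud(C,d); save(name,p)
    zz=P[...,2]; Q=P-f; m=((zz>.058)&(zz<.073)&(np.abs(Q@UX)<.03)).astype(np.uint8)
    q=P[m>0]; s=(q-f)@UY
    print('z',np.median(q[:,2]))
    for g in (.098,.0625,.027,-.059,-.102):
        k=q[np.abs(s-g)<.0165]; 
        if len(k)>50:
            c=circ(k[:,:2]); print(g,c.round(4),'s',((c[:2]-f[:2])@UY[:2]).round(4),'x',((c[:2]-f[:2])@UX[:2]).round(4),'z',np.median(k[:,2]).round(4),len(k))
E
python3 - <<'E'
from look import *
arm.move_gripper(.045); arm.sleep(.2)
t=np.array(get_tool_pos()); z=rot(get_ee_rot())[:,2]
arm.move_linear(t-z*.07,rate=.05)
arm.move_linear(t-z*.07+[0,0,.06],rate=.1)
look('after'); print(get_time())
E
```

```text
z 0.06492865392965538
0.098 [0.5862 0.1313 0.015 ] s 0.0999 x -0.0012 z 0.065 519
0.0625 [0.5991 0.0981 0.0151] s 0.0643 x -0.0006 z 0.0651 448
0.027 [0.6109 0.0666 0.015 ] s 0.0307 x -0.0005 z 0.0649 369
-0.059 [ 0.6382 -0.0176  0.0151] s -0.0578 x -0.004 z 0.0648 427
-0.102 [ 0.6535 -0.0571  0.0151] s -0.1001 x -0.0034 z 0.0647 403
25.35
```

View pics/after.png

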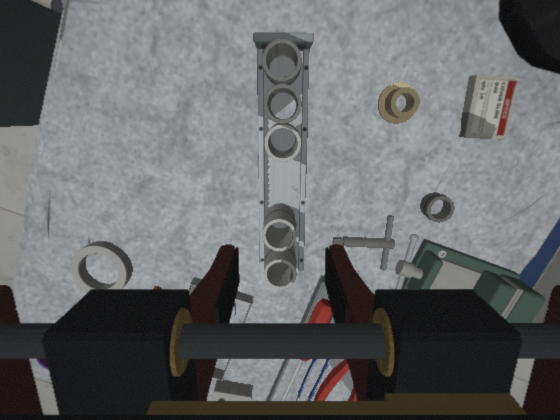

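The fallen sleeve now stands third in the row at (283,140), next to row_near at (283,103). The open sleeves at (281,235) and (281,270) and all bystanders look unmoved. I'll measure the contact gap from closer in.

```bash
cat > gap.py <<'E'
from tilt import *
def gap():
    f=np.array([.622,.038,0]); arm.move_pose(f+UY*.04+[0,0,.13],down(A-np.pi/2)); arm.sleep(.2)
    for dz in (0,.04):
        if dz: arm.move_linear(f+UY*.03+[0,0,.17])
        C=cam('wrist'); p,d=eyes.read_camera('wrist'); P=cloud(C,d); zz=P[...,2]
        q=P[(zz>.0635)&(zz<.0675)&(np.abs((P-f)@UX)<.03)]; cs=[]
        for g in (.098,.0625,.029):
            c=f+UY*g; c=c[:2]
            for _ in range(4):
                r=np.hypot(*(q[:,:2]-c).T); k=q[(r>.0115)&(r<.0185)]; c=circ(k[:,:2])[:2]
            cs.append(c); print(c.round(4),len(k),np.median(k[:,2]).round(4),np.percentile(np.hypot(*(k[:,:2]-c).T),[2,50,98]).round(4))
        print('spacing',np.linalg.norm(cs[0]-cs[1]),np.linalg.norm(cs[1]-cs[2]),get_time())
E
python3 -c "
from gap import *
gap()"
```

```text
[0.5859 0.1319] 663 0.0651 [0.0134 0.0152 0.0168]
[0.5988 0.0987] 620 0.0651 [0.0134 0.0152 0.0176]
[0.6107 0.0669] 558 0.0651 [0.0134 0.0153 0.0175]
spacing 0.035711584012707125 0.03394412429647288 26.0583
[0.5858 0.1319] 508 0.0652 [0.0135 0.0152 0.0168]
[0.5988 0.0986] 481 0.0652 [0.0134 0.0153 0.0175]
[0.6108 0.0669] 444 0.065 [0.0134 0.0153 0.0176]
spacing 0.035724170601424805 0.033960303618427994 26.5333
```

```bash
python3 -c "
from h import *
arm.sleep(.3); print(order.job_done(),get_time())"
```

```text
the job is handed in; nothing more can be done
the job is handed in; nothing more can be done
```

The fallen sleeve stands upright on the lane floor, closed up against row_near: their centres measured 34 mm apart, so I take them as touching. The four standing sleeves measured within about 1 mm of their original positions, the bystanders looked unmoved, and the job was handed in just past 26 s on the robot clock.

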